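# Mark the packed pots on the push-peg tally board

### The arm

A 7-joint arm with a two-finger parallel gripper is mounted at the origin on a cart in front of the work surface, level with it; the furniture and walls round the work are solid. World frame = base frame: x ahead of the robot, y to its left, z up, the work surface at z = 0. Lengths are in mm, angles in rad, forces in N, time in s.
With the tool pointing down it reaches from about 400 to 900 mm from the base axis. Payload 5.5 kg.
Tool frame: the origin (TCP) lies at the very end of the fingers, on their centre line; the grasp point (between the pads) lies 19 mm behind it; z points along the fingers, y is the line along which they close (so a half turn about z gives the same grasp; the last joint's range is limited). The gripper opens to 85 mm and grips with 20 to 120 N. Pads are 22 mm wide; open, the fingers measure 114 mm over their backs; the gripper's body (76 mm by 85 mm) begins 54 mm behind the grasp point. The pads swing forward as they close: fully open they stand 13 mm farther back than shut.
Start: joints at [-0.839, 0.501, -0.427, 1.55, 0.221, 1.138, -0.21], TCP at [293.645, 579.89, 231.31] pointing down, gripper open.
Joint ranges: [-2.88, 2.88], [-0.31, 2.03], [-1.54, 1.56], [0.2, 2.42], [-1.41, 4.55], [0.19, 2.02], [-2.57, 2.57]. Speed limits (rad/s): [2.57, 2.57, 3.14, 3.14, 3.14, 3.14, 3.14].

### API

Orientations are given as a rotation vector (axis times angle).
In Python, from station import manip gives the robot as it stands.
- The arm moves only by the tool play_rows, never from a script. Its argument "rows" is a list that holds one entry, the list of rows, each a list of 6 numbers: the shift along the tool's x, y, z in mm, then the turn, a rotation vector about the tool's x, y, z in degrees. A call has 1 to 5 rows; each row shifts and turns the commanded pose from where the row before left it, along the tool's axes as they then stand; what a row does not reach is not made up. A row lasts 1/12 s, in which the tool goes at most 41.7 mm and 7.16 degrees, less where a joint would pass 70% of its speed; a pose out of reach is approached as far as the arm can. A call with a gripper value outside its range is refused whole. "claw" is the finger opening in mm, from 0 to 85.4, set as the call begins (left out, the last holds). The fingers move at their own pace and stop on an object; "squeeze" is the grip in N (left out, the last holds). Time passes only in rows, so rows that do not move let the fingers close. It gives the time, the measured TCP pose, the force, the opening and the grip force at its end, in the units of the state.
- manip.get_state(): the state, without advancing time (a new reading comes with each control period).
- manip.camera(name): name is "side" or "top" or "wrist"; returns a dict with "image" (420x560x3 uint8, red, green, blue), "fov_y" (degrees; the focal length in pixels is half the picture's height over the tangent of half this angle, whatever the lens; pixels are square), "cx", "cy" (the principal point, pixels), "dist_coeffs" ([k1, k2, p1, p2, k3] as OpenCV has them; the pictures are not rectified), "world_from_camera" (4x4, takes a point from camera to world coordinates); the wrist camera has in their place "T_tool_cam" (4x4, takes a point from camera to tool coordinates, whose origin is the TCP and whose axes are the flange's). Camera axes: x right, y down, z forward; pixel columns grow to the right and rows downward; lengths in mm; the calibration is good to about 2 mm. A picture is of the moment at which its call begins: read the wrist's pose just before it. There is no depth.
- manip.finish_job(): hands the job in; it is judged then, once.
The state is a dict: "time": time; "joints": joint angles; "joint_velocities": joint speeds; "tau": joint torques, N m; "position": TCP position; "orientation": TCP orientation; "force": force on the tool from outside, world axes, zero at the start; "ft_torque": the same for the moment, N m; "opening": opening from 0.0 (shut) to 1.0 (fully open); "gripper_force": force on a finger pad.
Only numpy, scipy, OpenCV 4.12 (cv2) and the standard library are available. Lean on these libraries where they do the work, as an engineer would, in place of code of your own. Each camera call takes 0.05 s, during which the arm holds its last target. There are 200 camera calls.

### The job

One crate each of three pots has been packed, so mark them on the push-peg tally board: with the fingertips press down gently, in this order, the peg in front of the low wide bowl, then the peg in front of the plain tapered pot, then the peg in front of the pot with the collared rim. Push each peg most of its way down, lightly, without leaning on it or on the board; its head gives a little on a spring, then the stem sinks and stays down by itself. Leave the peg of the round-bellied pot up, do not lift or shift any of the pots or the things beside the board, and end clear of everything.

Things in the scene. Friction and masses are not known exactly. Their poses are not given: they have to be found in the camera images.
- tally_board: fixed plywood slab 150 (own x) x 344 (own y) x 12 mm; origin at the centre of its underside. Own x points from the row of four pegs to the row of four pots, roughly away from the robot. Pegs stand in a dark rail (top 22 mm up) at own x -48 mm, own y +126, +42, -42, -126 mm; 83 mm straight behind each is a cork seat (top 14 mm up) with one loose pot. Which pot is on which seat changes.
- peg_1 (a joint): how far the stem of the peg at own y = +126 mm of the board has been pushed down, m: about 0 is up (starts up to 0.0015), 0.012 is its hard stop. It slides straight down with about 3.5 N of friction and stays where it is left. It counts as down from 0.007 and as still up below 0.004; it need not reach its stop.
- peg_1_top (a point): centre of the flat top of that peg's head (own y = +126 mm): a pale wooden head 22 mm across, 7 mm thick, on a short coil spring (3 N per mm, gives up to 7.5 mm and springs back) above the 14 mm stem. While up, the top is 30 mm above the rail, 52 mm above the work surface; it goes down with the stem. The next peg is 84 mm away.
- peg_2 (a joint): how far the stem of the peg at own y = +42 mm of the board has been pushed down, m: about 0 is up (starts up to 0.0015), 0.012 is its hard stop. It slides straight down with about 3.5 N of friction and stays where it is left. It counts as down from 0.007 and as still up below 0.004; it need not reach its stop.
- peg_2_top (a point): centre of the flat top of that peg's head (own y = +42 mm): a pale wooden head 22 mm across, 7 mm thick, on a short coil spring (3 N per mm, gives up to 7.5 mm and springs back) above the 14 mm stem. While up, the top is 30 mm above the rail, 52 mm above the work surface; it goes down with the stem. The next peg is 84 mm away.
- peg_3 (a joint): how far the stem of the peg at own y = -42 mm of the board has been pushed down, m: about 0 is up (starts up to 0.0015), 0.012 is its hard stop. It slides straight down with about 3.5 N of friction and stays where it is left. It counts as down from 0.007 and as still up below 0.004; it need not reach its stop.
- peg_3_top (a point): centre of the flat top of that peg's head (own y = -42 mm): a pale wooden head 22 mm across, 7 mm thick, on a short coil spring (3 N per mm, gives up to 7.5 mm and springs back) above the 14 mm stem. While up, the top is 30 mm above the rail, 52 mm above the work surface; it goes down with the stem. The next peg is 84 mm away.
- peg_4 (a joint): how far the stem of the peg at own y = -126 mm of the board has been pushed down, m: about 0 is up (starts up to 0.0015), 0.012 is its hard stop. It slides straight down with about 3.5 N of friction and stays where it is left. It counts as down from 0.007 and as still up below 0.004; it need not reach its stop.
- peg_4_top (a point): centre of the flat top of that peg's head (own y = -126 mm): a pale wooden head 22 mm across, 7 mm thick, on a short coil spring (3 N per mm, gives up to 7.5 mm and springs back) above the 14 mm stem. While up, the top is 30 mm above the rail, 52 mm above the work surface; it goes down with the stem. The next peg is 84 mm away.
- bowl: low wide open bowl, 64 mm across, only 30 mm high, the lowest of the four pots; stands loose on a cork seat of the tally board. Origin at the centre of its underside, z up. About 60 g. Not to be moved.
- tapered_pot: small pot with straight plain sides that widen upward, like a plain flower pot without a collar, 58 mm across the mouth, 55 mm high; stands loose on a cork seat of the tally board. Origin at the centre of its underside, z up. About 60 g. Not to be moved.
- collared_pot: small pot with near-upright sides and a thick collar round its rim, 56 mm across, 60 mm high; stands loose on a cork seat of the tally board. Origin at the centre of its underside, z up. About 60 g. Not to be moved.
- round_pot: small round-bellied pot, widest in the middle, narrower at mouth and foot, 58 mm across, 46 mm high; stands loose on a cork seat of the tally board. Origin at the centre of its underside, z up. About 60 g. Not to be moved.
- label_roll: roll of paper labels standing on its end beside the board's +y end, 64 mm across, 40 mm high, loose; origin at the centre of its underside. Not to be moved.
- slip_jar: jar with a dark screw lid behind the board, 61 mm across, 78 mm high, loose; origin at the centre of its underside. Not to be moved.
- sand_block: cork sanding block lying in front of the board, 42 x 70 x 26 mm, loose; origin at the centre of its underside. Not to be moved.

How it is judged (in metres and radians):
On the way, in this order (a step that is already met when the one before it is completed fails the run):
1. the peg in front of the low wide bowl is pressed down (((y of bowl in the frame of tally_board between 0.084 and 0.168 m and value of joint peg_1 above 0.007 m) or (y of bowl in the frame of tally_board between 0 and 0.084 m and value of joint peg_2 above 0.007 m) or (y of bowl in the frame of tally_board between -0.084 and 0 m and value of joint peg_3 above 0.007 m) or (y of bowl in the frame of tally_board between -0.168 and -0.084 m and value of joint peg_4 above 0.007 m))), for 0.1 s.
2. the peg in front of the plain tapered pot is pressed down (((y of tapered_pot in the frame of tally_board between 0.084 and 0.168 m and value of joint peg_1 above 0.007 m) or (y of tapered_pot in the frame of tally_board between 0 and 0.084 m and value of joint peg_2 above 0.007 m) or (y of tapered_pot in the frame of tally_board between -0.084 and 0 m and value of joint peg_3 above 0.007 m) or (y of tapered_pot in the frame of tally_board between -0.168 and -0.084 m and value of joint peg_4 above 0.007 m))), for 0.1 s.
3. the peg in front of the collared pot is pressed down (((y of collared_pot in the frame of tally_board between 0.084 and 0.168 m and value of joint peg_1 above 0.007 m) or (y of collared_pot in the frame of tally_board between 0 and 0.084 m and value of joint peg_2 above 0.007 m) or (y of collared_pot in the frame of tally_board between -0.084 and 0 m and value of joint peg_3 above 0.007 m) or (y of collared_pot in the frame of tally_board between -0.168 and -0.084 m and value of joint peg_4 above 0.007 m))), for 0.1 s.
At the end, for the whole second after the job is handed in: The pegs in front of the bowl, the tapered pot and the collared pot are down by at least 7 mm of their 12 mm, the peg in front of the round-bellied pot is up (less than 4 mm down), and all pots and bystanders stand upright and still within 15 mm of where they were (((y of bowl in the frame of tally_board between 0.084 and 0.168 m and value of joint peg_1 above 0.007 m) or (y of bowl in the frame of tally_board between 0 and 0.084 m and value of joint peg_2 above 0.007 m) or (y of bowl in the frame of tally_board between -0.084 and 0 m and value of joint peg_3 above 0.007 m) or (y of bowl in the frame of tally_board between -0.168 and -0.084 m and value of joint peg_4 above 0.007 m)) and ((y of tapered_pot in the frame of tally_board between 0.084 and 0.168 m and value of joint peg_1 above 0.007 m) or (y of tapered_pot in the frame of tally_board between 0 and 0.084 m and value of joint peg_2 above 0.007 m) or (y of tapered_pot in the frame of tally_board between -0.084 and 0 m and value of joint peg_3 above 0.007 m) or (y of tapered_pot in the frame of tally_board between -0.168 and -0.084 m and value of joint peg_4 above 0.007 m)) and ((y of collared_pot in the frame of tally_board between 0.084 and 0.168 m and value of joint peg_1 above 0.007 m) or (y of collared_pot in the frame of tally_board between 0 and 0.084 m and value of joint peg_2 above 0.007 m) or (y of collared_pot in the frame of tally_board between -0.084 and 0 m and value of joint peg_3 above 0.007 m) or (y of collared_pot in the frame of tally_board between -0.168 and -0.084 m and value of joint peg_4 above 0.007 m)) and ((y of round_pot in the frame of tally_board between 0.084 and 0.168 m and value of joint peg_1 below 0.004 m) or (y of round_pot in the frame of tally_board between 0 and 0.084 m and value of joint peg_2 below 0.004 m) or (y of round_pot in the frame of tally_board between -0.084 and 0 m and value of joint peg_3 below 0.004 m) or (y of round_pot in the frame of tally_board between -0.168 and -0.084 m and value of joint peg_4 below 0.004 m)) and distance of each of bowl, tapered_pot, collared_pot, round_pot, label_roll, slip_jar, sand_block from where it was at the start of the episode below 0.015 m and angle between each of bowl, tapered_pot, collared_pot, round_pot's own z axis and vertical below 0.2 rad and linear speed of each of bowl, tapered_pot, collared_pot, round_pot below 0.02 m/s); the robot touches nothing.
It fails at once if the round-bellied pot's peg is pushed down (4 mm or more) ((y of round_pot in the frame of tally_board between 0.084 and 0.168 m and value of joint peg_1 above 0.004 m) or (y of round_pot in the frame of tally_board between 0 and 0.084 m and value of joint peg_2 above 0.004 m) or (y of round_pot in the frame of tally_board between -0.084 and 0 m and value of joint peg_3 above 0.004 m) or (y of round_pot in the frame of tally_board between -0.168 and -0.084 m and value of joint peg_4 above 0.004 m)).
It fails at once if a peg is pushed down (4 mm or more) before its turn ((((y of tapered_pot in the frame of tally_board between 0.084 and 0.168 m and value of joint peg_1 above 0.004 m) or (y of tapered_pot in the frame of tally_board between 0 and 0.084 m and value of joint peg_2 above 0.004 m) or (y of tapered_pot in the frame of tally_board between -0.084 and 0 m and value of joint peg_3 above 0.004 m) or (y of tapered_pot in the frame of tally_board between -0.168 and -0.084 m and value of joint peg_4 above 0.004 m)) and ((y of bowl in the frame of tally_board between 0.084 and 0.168 m and value of joint peg_1 below 0.007 m) or (y of bowl in the frame of tally_board between 0 and 0.084 m and value of joint peg_2 below 0.007 m) or (y of bowl in the frame of tally_board between -0.084 and 0 m and value of joint peg_3 below 0.007 m) or (y of bowl in the frame of tally_board between -0.168 and -0.084 m and value of joint peg_4 below 0.007 m))) or (((y of collared_pot in the frame of tally_board between 0.084 and 0.168 m and value of joint peg_1 above 0.004 m) or (y of collared_pot in the frame of tally_board between 0 and 0.084 m and value of joint peg_2 above 0.004 m) or (y of collared_pot in the frame of tally_board between -0.084 and 0 m and value of joint peg_3 above 0.004 m) or (y of collared_pot in the frame of tally_board between -0.168 and -0.084 m and value of joint peg_4 above 0.004 m)) and ((y of tapered_pot in the frame of tally_board between 0.084 and 0.168 m and value of joint peg_1 below 0.007 m) or (y of tapered_pot in the frame of tally_board between 0 and 0.084 m and value of joint peg_2 below 0.007 m) or (y of tapered_pot in the frame of tally_board between -0.084 and 0 m and value of joint peg_3 below 0.007 m) or (y of tapered_pot in the frame of tally_board between -0.168 and -0.084 m and value of joint peg_4 below 0.007 m)))).
It fails at once if the board or a peg is pressed by the robot with more than 20 N (contact force between any of the fingers, the arm and tally_board above 20 N).
It fails at once if a pot or bystander is shifted or lifted by more than 15 mm (distance of any of bowl, tapered_pot, collared_pot, round_pot, label_roll, slip_jar, sand_block from where it was at the start of the episode above 0.015 m).
It fails at once if a pot is tipped (angle between any of bowl, tapered_pot, collared_pot, round_pot's own z axis and vertical above 0.2 rad).
It also fails if it takes over 45 s, if anything falls off the work surface, if the arm or the gripper's body presses on something with over 40 N, if the wrist force passes 120 N, or if a joint passes its speed limit or range.

## Working session

There is one attempt and no reset: what is moved stays moved. The work goes in short steps, Python scripts to look and compute and a tool call to move; the robot and the scene stay as the last step left them, time stands still between calls to the robot, and variables do not carry over. Pictures are saved under pics/ and viewed, at most 10 in all, crops included, and the job is handed in when it is done.

Besides the shell and the picture viewer there is one more tool, called after "Request:" as name(argument=value, ...), one argument or row to a line, values as JSON. play_rows: Moves the arm, as the interface text tells. Its arguments: {"type":"object","properties":{"rows":{"type":"array"},"claw":{"type":"number"},"squeeze":{"type":"number"}},"required":["rows"]}

```bash
mkdir -p pics; python3 - <<'E'
from station import manip
import cv2,pickle
s=manip.get_state();print({k:s[k] for k in('time','position','orientation','force','opening')})
d={}
for n in('top','side'):
    c=manip.camera(n);d[n]=c;cv2.imwrite(f'pics/{n}0.png',c['image'][:,:,::-1]);print(n,c['fov_y'],c['cx'],c['cy'],c['dist_coeffs'],c['world_from_camera'])
pickle.dump(d,open('cams.pkl','wb'))
E
```

```text
{'time': 0.0, 'position': array([293.40044743, 579.23500429, 230.25103348]), 'orientation': array([-7.29436939e-01, -3.05519912e+00,  2.97232137e-03]), 'force': array([-0.40034742,  0.09207034,  0.28000711]), 'opening': 1.0034405332931124}
top 47.55594560513662 279.3331370110025 210.21438705215462 [-0.16551148  0.          0.          0.          0.        ] [[-2.91294451e-02 -9.93417879e-01  1.10780835e-01  4.80240130e+02]
 [-9.99560846e-01  2.95527000e-02  2.18023093e-03  2.40598304e+02]
 [-5.43975317e-03 -1.10668676e-01 -9.93842469e-01  9.46124164e+02]
 [ 0.00000000e+00  0.00000000e+00  0.00000000e+00  1.00000000e+00]]
side 49.1929016700722 288.1245647373024 217.19542528504599 [-0.0717445  0.         0.         0.         0.       ] [[ 9.98892775e-01 -1.93615979e-02  4.28760188e-02  5.26850349e+02]
 [-4.70154135e-02 -4.43115694e-01  8.95230715e-01 -5.04288414e+02]
 [ 1.66593969e-03 -8.96255327e-01 -4.43535359e-01  4.48349107e+02]
 [ 0.00000000e+00  0.00000000e+00  0.00000000e+00  1.00000000e+00]]
```

View pics/top0.png

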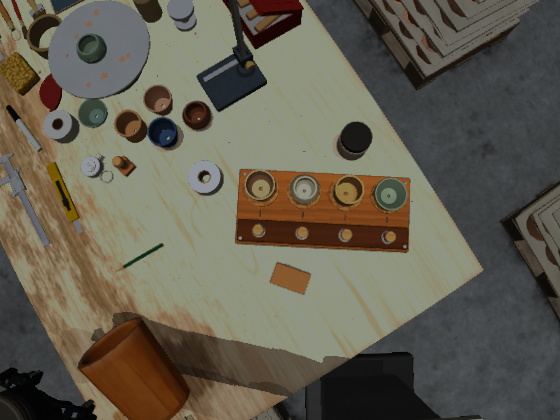

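View pics/side0.png

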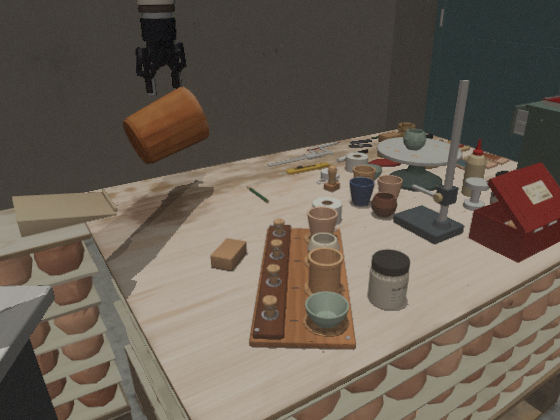

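The top view shows four pegs at about (259,230), (302,233), (345,236) and (389,238), with the label roll to the left, the jar behind and the block in front. The bowl looks to be on seat 4 (right). I'll zoom in to identify the other pots.

```bash
python3 - <<'E'
import cv2,numpy as np
a=cv2.imread('pics/side0.png')[195:350,245:415];b=cv2.imread('pics/top0.png')[160:260,225:420]
a=cv2.resize(a,(395,360),interpolation=3);b=cv2.resize(b,None,fx=4,fy=4,interpolation=3)
cv2.imwrite('pics/b.png',b)
cv2.imwrite('pics/a.png',cv2.resize(cv2.imread('pics/side0.png')[195:350,245:415],(658,600),interpolation=3))
E
```

```text
(no output)
```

View pics/a.png

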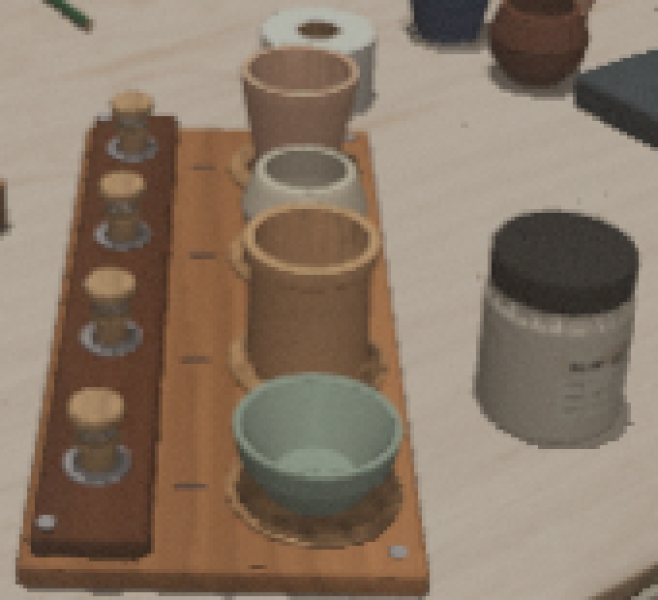

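View pics/b.png

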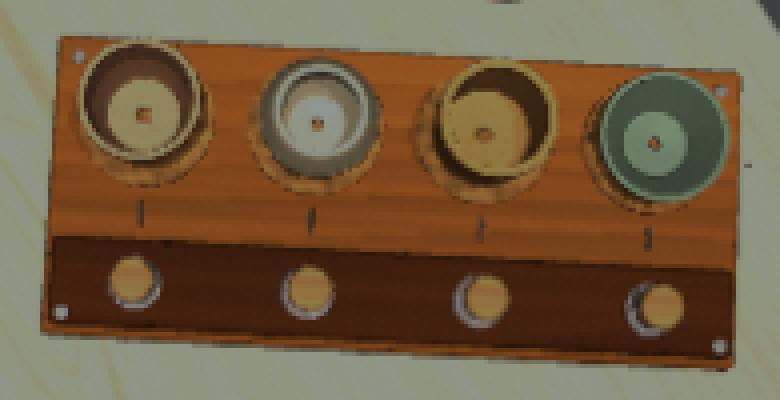

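Seats from +y: 1 tapered, 2 round-bellied, 3 collared, 4 bowl. The press order is therefore peg 4, peg 1, peg 3. Next I'll locate the pegs.

```bash
cat > h.py <<'E'
import cv2,numpy as np
from scipy.spatial.transform import Rotation as R
from scipy.optimize import least_squares
def K(c):
    f=c['image'].shape[0]/2/np.tan(np.radians(c['fov_y']/2));return np.array([[f,0,c['cx']],[0,f,c['cy']],[0,0,1.]])
def proj(c,W,P):
    T=np.linalg.inv(W);r,_=cv2.Rodrigues(T[:3,:3].copy())
    return cv2.projectPoints(np.float64(P),r,T[:3,3],K(c),np.float64(c['dist_coeffs']))[0].reshape(-1,2)
def board(p,P):
    P=np.float64(P);c,s=np.cos(p[2]),np.sin(p[2])
    return np.c_[p[0]+c*P[:,0]-s*P[:,1],p[1]+s*P[:,0]+c*P[:,1],P[:,2]]
PEG=[[-48,y,51.5] for y in(126,42,-42,-126)]
E
python3 - <<'E'
from h import *;import pickle
from station import manip
d=pickle.load(open('cams.pkl','rb'))
COR=[[75,172,12],[75,-172,12],[-75,-172,12],[-75,172,12]]
top=np.array([[134,278],[309,287],[487,297],[663,306],[61,37],[742,72],[734,370],[41,331]])/4+[225,160]-.4
side=np.array([[132,100],[122,181],[109,278],[96,404]])/3.87+[245,195]-.4
def proj1(n,P):return proj(d[n],d[n]['world_from_camera'],P)
def f(p,w=(1,1)):return np.r_[w[0]*(proj1('top',board(p,PEG+COR))-top).ravel(),w[1]*(proj1('side',board(p,PEG))-side).ravel()]
for w in((1,1),(1,0),(0,1)):
    r=least_squares(f,[480,100,0],args=(w,));print(w,r.x.round(3),np.abs(r.fun).max().round(2));print(board(r.x,PEG).round(1).tolist())
    if w==(1,1):print(r.fun.reshape(-1,2).round(1).tolist())
s=manip.get_state();M=R.from_rotvec(s['orientation']).as_matrix();print(M.round(3),s['position'])
c=manip.camera('wrist');print(np.array(c['T_tool_cam']).round(2))
E
```

```text
(1, 1) [ 5.83148e+02  1.55081e+02 -8.40000e-02] 1.19
[[545.8, 284.7, 51.5], [538.8, 200.9, 51.5], [531.8, 117.2, 51.5], [524.8, 33.5, 51.5]]
[[-0.6, -0.2], [0.2, -0.1], [0.2, -0.2], [0.2, -0.2], [-0.6, -1.2], [0.1, -0.5], [0.3, -0.3], [-0.5, 0.4], [-0.3, -0.3], [-0.4, 0.2], [-0.2, 0.9], [-0.8, -0.1]]
(1, 0) [ 5.82622e+02  1.54945e+02 -8.40000e-02] 1.0
[[545.4, 284.5, 51.5], [538.3, 200.8, 51.5], [531.3, 117.1, 51.5], [524.2, 33.4, 51.5]]
(0, 1) [ 5.83883e+02  1.55778e+02 -8.20000e-02] 0.7
[[546.4, 285.3, 51.5], [539.5, 201.6, 51.5], [532.6, 117.9, 51.5], [525.7, 34.1, 51.5]]
[[-0.892  0.452 -0.001]
 [ 0.452  0.892 -0.002]
 [ 0.    -0.002 -1.   ]] [293.40581217 579.2909083  230.31599869]
[[  -0.     -0.95   -0.33   82.71]
 [   1.     -0.     -0.      0.37]
 [   0.     -0.33    0.95 -141.5 ]
 [   0.      0.      0.      1.  ]]
```

```bash
python3 - <<'E'
from h import *;import pickle
d=pickle.load(open('cams.pkl','rb'))
def tri(a,b):
    r=least_squares(lambda p:np.r_[(proj(d['top'],d['top']['world_from_camera'],[p])-a).ravel(),(proj(d['side'],d['side']['world_from_camera'],[p])-b).ravel()],[300,500,50])
    return r.x.round(0),np.abs(r.fun).max().round(1)
print(tri([135,368],[167,125]))
for z in(0,50,100,150,200): print(z,proj(d['side'],d['side']['world_from_camera'],[[293,579,z],[275,500,z]]).round(0).tolist(),proj(d['top'],d['top']['world_from_camera'],[[275,500,z]]).round())
from station import manip
c=manip.camera('wrist');cv2.imwrite('pics/w0.png',c['image'][:,:,::-1])
E
```

```text
(array([315., 480., 189.]), np.float64(2.1))
0 [[176.0, 188.0], [162.0, 201.0]] [[155. 369.]]
50 [[174.0, 170.0], [160.0, 182.0]] [[148. 375.]]
100 [[171.0, 150.0], [157.0, 161.0]] [[140. 381.]]
150 [[169.0, 130.0], [155.0, 140.0]] [[132. 388.]]
200 [[167.0, 110.0], [152.0, 118.0]] [[122. 396.]]
```

View pics/w0.png

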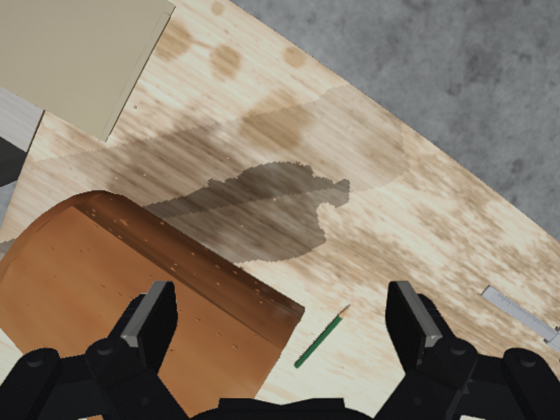

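The wrist view shows a large orange cylinder just under and beside the -y finger, at about (315, 480, 189). I'll rise first and traverse above it.

Request:
play_rows(
  rows=[
    [[0,0,-20,0,0,0],[0,0,-35,0,0,0],[0,0,-40,0,0,0],[0,0,-40,0,0,0],[0,0,-25,0,0,0]],
  ],
)

```text
time: 0.62
position: [293.7, 580.7, 395.9]
orientation: [0.729, 3.055, 0.007]
force: [1.0, 0.7, 0.3]
opening: 1.001
gripper_force: 0.0
```

Request:
play_rows(
  rows=[
    [[-10,-10,0,0,0,0],[-22,-19,0,0,0,0],[-28,-24,0,0,0,0],[-28,-24,0,0,0,0],[-28,-24,0,0,0,0]],
  ],
  claw=0,
  squeeze=20,
)

```text
time: 1.03
position: [351.6, 435.8, 391.0]
orientation: [-0.728, -3.056, 0.001]
force: [0.2, -0.0, 0.1]
opening: 0.302
gripper_force: 0.0
```

Request:
play_rows(
  rows=[
    [[-28,-23.4,0,0,0,0],[-28,-23.4,0,0,0,0],[-28,-23.4,0,0,0,0],[-28,-23.4,0,0,0,0],[-28,-23.4,0,0,0,0]],
  ],
)

```text
time: 1.45
position: [423.8, 267.9, 391.3]
orientation: [0.729, 3.056, 0.0]
force: [-0.5, 0.5, -0.0]
opening: -0.001
gripper_force: 0.0
```

Request:
play_rows(
  rows=[
    [[-28,-23.4,20,0,0,0],[-28,-23.4,20,0,0,0],[-28,-23.4,20,0,0,0],[-28,-23.4,20,0,0,0],[-28,-23.4,20,0,0,0]],
  ],
)

```text
time: 1.87
position: [495.8, 100.4, 290.6]
orientation: [0.729, 3.055, 0.0]
force: [1.0, 1.3, 0.2]
opening: 0.004
gripper_force: 0.0
```

Request:
play_rows(
  rows=[
    [[-28,-23.4,20,0,0,0],[-20,-16,20,0,0,0],[-9,-7.6,15,0,0,0],[0,0,0,0,0,0],[0,0,0,0,0,0]],
  ],
)

```text
time: 2.28
position: [524.4, 34.2, 235.5]
orientation: [-0.731, -3.053, 0.001]
force: [-0.2, 0.4, 0.3]
opening: -0.001
gripper_force: 0.0
```

```bash
cat >> h.py <<'E'
TGT={1:(545.8,284.7),3:(531.8,117.2),4:(524.8,33.5)}
def report(k):
    from station import manip
    s=manip.get_state();M=R.from_rotvec(s['orientation']).as_matrix();p=s['position']
    print('t',s['time'],'p',p.round(1),'F',np.round(s['force'],1),'op',round(s['opening'],3));print(M.round(3).tolist())
    print('to peg',k,'top, tool axes',(M.T@(np.r_[TGT[k],52]-p)).round(1))
    r=R.from_matrix(M.T@np.c_[M[:,0]*[1,1,0]/np.linalg.norm(M[:2,0]),np.cross([0,0,-1],M[:,0]*[1,1,0]/np.linalg.norm(M[:2,0])),[0,0,-1]]);print('level turn deg',r.as_rotvec(degrees=True).round(2))
E
python3 - <<'E'
from h import *;from station import manip
report(4)
s=manip.get_state()
c=manip.camera('wrist');W=np.eye(4);W[:3,:3]=R.from_rotvec(s['orientation']).as_matrix();W[:3,3]=s['position'];W=W@np.array(c['T_tool_cam'])
pr=proj(c,W,board([583.148,155.081,-.084],PEG));print(pr.round(1));im=c['image'][:,:,::-1].copy()
for q in pr: cv2.circle(im,tuple(int(v) for v in q.round()),2,(255,0,0),-1)
cv2.imwrite('pics/w1.png',im)
E
```

```text
t 2.2833 p [524.4  34.2 235.5] F [-0.2  0.4  0.3] op -0.001
[[-0.891, 0.453, -0.003], [0.453, 0.891, 0.0], [0.002, -0.001, -1.0]]
to peg 4 top, tool axes [ -1.1  -0.2 183.5]
level turn deg [-0.06 -0.14  0.  ]
[[545.9  75.3]
 [459.3 108.2]
 [369.1 143.2]
 [280.4 178. ]]
```

View pics/w1.png

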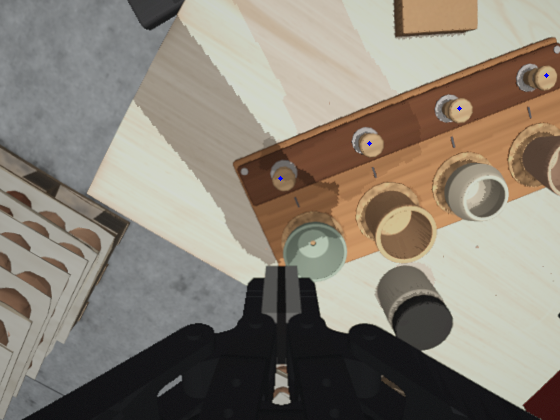

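The image confirms the pot assignment, and the predicted peg centres fall within about 3 px of the heads (peg 4 at (284,178)). Descending on peg 4.

Request:
play_rows(
  rows=[
    [[0,0,20,0,0,0],[-0.5,0.5,35,0,0,0],[-0.5,0,40,0,0,0],[0,0,35,0,0,0],[0,0,20,0,0,0]],
  ],
)

```text
time: 2.75
position: [524.9, 36.8, 84.4]
orientation: [-0.724, -3.055, -0.001]
force: [-0.6, -0.1, 0.1]
opening: -0.001
gripper_force: 0.0
```

Request:
play_rows(
  rows=[
    [[0,0,15,0,0,0],[0,0,8,0,0,0],[0,0,4,0,0,0],[0,0,0,0,0,0],[0,0,0,0,0,0]],
  ],
)

```text
time: 3.17
position: [527.4, 35.2, 60.6]
orientation: [0.728, 3.054, 0.002]
force: [-0.6, -0.0, -0.2]
opening: -0.0
gripper_force: 0.0
```

```bash
python3 -c "
from h import *;report(4)"
```

```text
t 3.1667 p [527.4  35.2  60.6] F [-0.6 -0.  -0.2] op -0.0
[[-0.893, 0.451, 0.002], [0.451, 0.893, 0.001], [-0.002, 0.001, -1.0]]
to peg 4 top, tool axes [ 1.5 -2.7  8.6]
level turn deg [0.08 0.1  0.  ]
```

Request:
play_rows(
  rows=[
    [[0.7,-1.5,2,0,0,0],[0.5,-1,2,0,0,0],[0,0,1.5,0,0,0],[0,0,1.5,0,0,0],[0,0,0,0,0,0]],
  ],
)

```text
time: 3.58
position: [524.0, 32.6, 52.2]
orientation: [-0.73, -3.055, 0.0]
force: [0.2, 0.1, 0.5]
opening: -0.004
gripper_force: 0.0
```

Request:
play_rows(
  rows=[
    [[0,0,1,0,0,0],[0,0,1,0,0,0],[0,0,1,0,0,0],[0,0,1,0,0,0],[0,0,0,0,0,0]],
  ],
)

```text
time: 4.0
position: [524.3, 32.7, 48.3]
orientation: [0.729, 3.055, 0.0]
force: [-0.4, 0.5, 3.1]
opening: -0.001
gripper_force: 1.5
```

Request:
play_rows(
  rows=[
    [[0,0,1,0,0,0],[0,0,1,0,0,0],[0,0,1,0,0,0],[0,0,1,0,0,0],[0,0,0,0,0,0]],
  ],
)

```text
time: 4.42
position: [524.2, 32.7, 44.2]
orientation: [0.73, 3.056, 0.0]
force: [-0.7, 0.1, 3.2]
opening: 0.005
gripper_force: 1.4
```

Request:
play_rows(
  rows=[
    [[0,0,1,0,0,0],[0,0,1,0,0,0],[0,0,1,0,0,0],[0,0,1,0,0,0],[0,0,0,0,0,0]],
  ],
)

```text
time: 4.83
position: [524.2, 32.8, 40.1]
orientation: [0.73, 3.056, 0.0]
force: [0.5, -0.2, 2.4]
opening: -0.002
gripper_force: 1.4
```

Request:
play_rows(
  rows=[
    [[0,0,0.5,0,0,0],[0,0,0.5,0,0,0],[0,0,0,0,0,0],[0,0,0,0,0,0]],
  ],
)

```text
time: 5.17
position: [524.2, 32.8, 39.3]
orientation: [0.73, 3.056, 0.0]
force: [0.5, -0.7, 2.5]
opening: -0.003
gripper_force: 1.4
```

Request:
play_rows(
  rows=[
    [[0,0,-3,0,0,0],[0,0,-10,0,0,0],[0,0,-25,0,0,0],[0,0,-30,0,0,0],[0,0,-25,0,0,0]],
  ],
)

```text
time: 5.58
position: [523.6, 32.8, 133.9]
orientation: [-0.729, -3.055, 0.0]
force: [1.6, -0.6, -0.9]
opening: -0.004
gripper_force: 0.0
```

```bash
python3 - <<'E'
from h import *;from station import manip
report(1)
c=manip.camera('side');cv2.imwrite('pics/s1.png',cv2.resize(c['image'][195:350,245:415,::-1],(658,600),interpolation=3))
E
```

```text
t 5.5833 p [523.6  32.8 133.9] F [ 1.6 -0.6 -0.9] op -0.004
[[-0.892, 0.452, -0.001], [0.452, 0.892, 0.0], [0.001, -0.0, -1.0]]
to peg 1 top, tool axes [ 93.8 234.8  81.9]
level turn deg [-0.02 -0.05  0.  ]
```

View pics/s1.png

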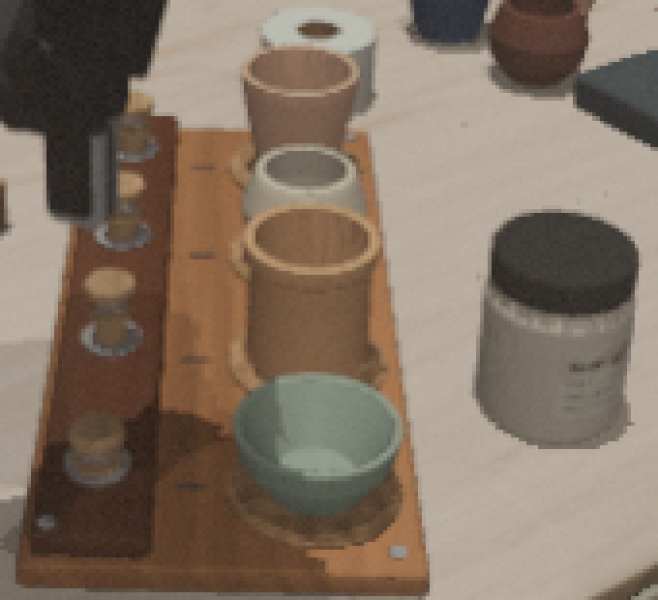

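Peg 4 is down by about 10 mm (head at y≈428 in the crop, was 404) and the pots haven't moved. Moving to peg 1.

Request:
play_rows(
  rows=[
    [[6,14,0,0,0,0],[12,30,0,0,0,0],[14,36,0,0,0,0],[14,36,0,0,0,0],[14,36,0,0,0,0]],
  ],
)

```text
time: 6.05
position: [539.0, 196.8, 132.9]
orientation: [-0.731, -3.055, 0.0]
force: [0.6, -0.7, 0.5]
opening: -0.0
gripper_force: 0.0
```

Request:
play_rows(
  rows=[
    [[14,36,0,0,0,0],[12,30,10,0,0,0],[7.8,16.8,25,0,0,0],[0,0,25,0,0,0],[0,0,10,0,0,0]],
  ],
)

```text
time: 6.47
position: [543.5, 285.8, 59.4]
orientation: [-0.723, -3.053, 0.004]
force: [-1.3, -0.3, -1.0]
opening: 0.006
gripper_force: 0.0
```

Request:
play_rows(
  rows=[
    [[0,0,0,0,0,0],[0,0,0,0,0,0]],
  ],
)

```text
time: 6.63
position: [546.4, 283.0, 62.2]
orientation: [-0.732, -3.054, 0.003]
force: [-0.2, 1.0, 0.9]
opening: 0.001
gripper_force: 0.0
```

```bash
python3 -c "
from h import *;report(1)"
```

```text
t 6.6333 p [546.4 283.   62.2] F [-0.2  1.   0.9] op 0.001
[[-0.891, 0.453, -0.001], [0.453, 0.891, -0.002], [0.0, -0.002, -1.0]]
to peg 1 top, tool axes [ 1.3  1.3 10.2]
level turn deg [-0.12 -0.03  0.  ]
```

Request:
play_rows(
  rows=[
    [[0.5,0.5,3,0,0,0],[0.5,0.5,3,0,0,0],[0,0,2,0,0,0],[0,0,1,0,0,0],[0,0,0,0,0,0]],
  ],
)

```text
time: 7.05
position: [546.3, 285.7, 53.6]
orientation: [0.73, 3.055, 0.0]
force: [-0.1, 0.3, 0.0]
opening: 0.003
gripper_force: 0.0
```

Request:
play_rows(
  rows=[
    [[0,0,1,0,0,0],[0,0,1,0,0,0],[0,0,1,0,0,0],[0,0,1,0,0,0],[0,0,0,0,0,0]],
  ],
)

```text
time: 7.47
position: [546.2, 286.0, 49.4]
orientation: [0.73, 3.055, 0.0]
force: [-0.6, 0.0, 2.2]
opening: 0.004
gripper_force: 1.4
```

Request:
play_rows(
  rows=[
    [[0,0,1,0,0,0],[0,0,1,0,0,0],[0,0,1,0,0,0],[0,0,1,0,0,0],[0,0,0,0,0,0]],
  ],
)

```text
time: 7.88
position: [546.2, 286.0, 45.2]
orientation: [0.73, 3.056, 0.0]
force: [0.1, -0.4, 3.6]
opening: -0.002
gripper_force: 1.5
```

Target z is about 39.5, the same as for peg 4.

Request:
play_rows(
  rows=[
    [[0,0,1,0,0,0],[0,0,1,0,0,0],[0,0,1,0,0,0],[0,0,1,0,0,0],[0,0,0,0,0,0]],
  ],
)

```text
time: 8.3
position: [546.2, 286.0, 41.1]
orientation: [0.73, 3.056, 0.0]
force: [-0.3, 0.5, 2.2]
opening: 0.005
gripper_force: 1.4
```

Request:
play_rows(
  rows=[
    [[0,0,0.8,0,0,0],[0,0,0.8,0,0,0],[0,0,0,0,0,0],[0,0,0,0,0,0]],
  ],
)

```text
time: 8.63
position: [546.2, 286.0, 39.7]
orientation: [0.73, 3.056, 0.0]
force: [-0.0, -0.2, 3.4]
opening: 0.002
gripper_force: 1.4
```

Request:
play_rows(
  rows=[
    [[0,0,-3,0,0,0],[0,0,-10,0,0,0],[0,0,-25,0,0,0],[0,0,-30,0,0,0],[0,0,-25,0,0,0]],
  ],
)

```text
time: 9.05
position: [545.6, 285.9, 134.3]
orientation: [-0.729, -3.055, 0.001]
force: [0.2, 0.3, 0.9]
opening: -0.001
gripper_force: 0.0
```

```bash
python3 - <<'E'
from h import *;from station import manip
report(3)
c=manip.camera('side');cv2.imwrite('pics/s2.png',cv2.resize(c['image'][195:350,245:415,::-1],(658,600),interpolation=3))
E
```

```text
t 9.05 p [545.6 285.9 134.3] F [0.2 0.3 0.9] op -0.001
[[-0.892, 0.452, -0.001], [0.452, 0.892, -0.0], [0.001, -0.001, -1.0]]
to peg 3 top, tool axes [ -63.9 -156.7   82.3]
level turn deg [-0.03 -0.04  0.  ]
```

View pics/s2.png

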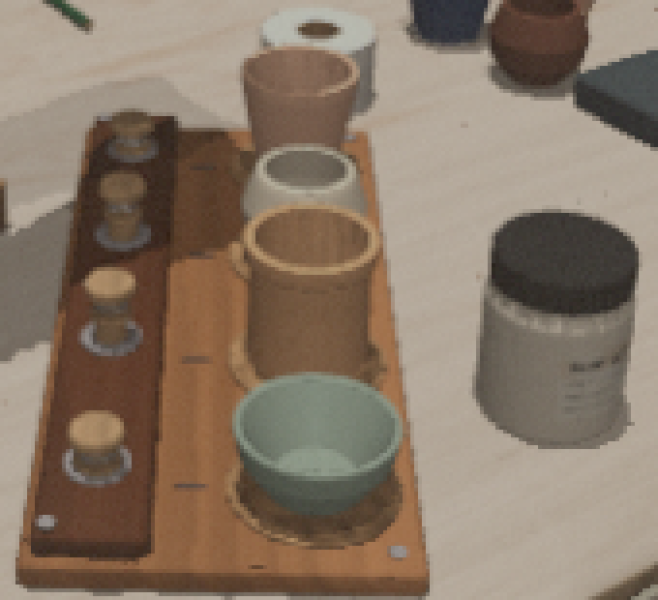

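Peg 1 (132,120) and peg 4 (96,427) are down, and pegs 2 and 3 are still up. Moving to peg 3.

Request:
play_rows(
  rows=[
    [[-7,-18,0,0,0,0],[-14,-35,0,0,0,0],[-15,-36,0,0,0,0],[-14,-35,0,0,0,0],[-10,-22,0,0,0,0]],
  ],
)

```text
time: 9.52
position: [532.5, 124.0, 132.8]
orientation: [-0.734, -3.054, 0.004]
force: [0.3, -0.3, 1.1]
opening: 0.001
gripper_force: 0.0
```

Request:
play_rows(
  rows=[
    [[-4,-10.7,5,0,0,0],[0,0,20,0,0,0],[0,0,25,0,0,0],[0,0,15,0,0,0],[0,0,5,0,0,0]],
  ],
)

```text
time: 9.93
position: [530.2, 117.8, 60.3]
orientation: [-0.727, -3.052, 0.002]
force: [-0.0, 0.6, -0.2]
opening: 0.004
gripper_force: 0.0
```

Request:
play_rows(
  rows=[
    [[0,0,0,0,0,0],[0,0,0,0,0,0]],
  ],
)

```text
time: 10.1
position: [532.5, 118.1, 63.0]
orientation: [-0.728, -3.056, -0.001]
force: [-0.2, 0.8, 0.3]
opening: 0.004
gripper_force: 0.0
```

```bash
python3 -c "
from h import *;report(3)"
```

```text
t 10.1 p [532.5 118.1  63. ] F [-0.2  0.8  0.3] op 0.004
[[-0.893, 0.451, -0.0], [0.451, 0.893, 0.0], [0.0, 0.0, -1.0]]
to peg 3 top, tool axes [ 0.2 -1.1 11. ]
level turn deg [ 0.02 -0.01 -0.  ]
```

Request:
play_rows(
  rows=[
    [[0,-0.5,3,0,0,0],[0,0,3,0,0,0],[0,0,2,0,0,0],[0,0,1,0,0,0],[0,0,0,0,0,0]],
  ],
)

```text
time: 10.52
position: [532.1, 116.8, 53.7]
orientation: [-0.73, -3.056, 0.0]
force: [1.4, -0.7, 0.1]
opening: -0.002
gripper_force: 0.0
```

Request:
play_rows(
  rows=[
    [[0,0,1,0,0,0],[0,0,1,0,0,0],[0,0,1,0,0,0],[0,0,1,0,0,0],[0,0,0,0,0,0]],
  ],
)

```text
time: 10.93
position: [532.3, 116.8, 49.8]
orientation: [0.73, 3.055, 0.0]
force: [-0.1, 0.1, 2.0]
opening: -0.005
gripper_force: 1.5
```

Request:
play_rows(
  rows=[
    [[0,0,1,0,0,0],[0,0,1,0,0,0],[0,0,1,0,0,0],[0,0,1,0,0,0],[0,0,0,0,0,0]],
  ],
)

```text
time: 11.35
position: [532.3, 116.8, 45.6]
orientation: [0.73, 3.055, 0.0]
force: [-0.3, -1.0, 3.1]
opening: -0.0
gripper_force: 1.5
```

Request:
play_rows(
  rows=[
    [[0,0,1,0,0,0],[0,0,1,0,0,0],[0,0,1,0,0,0],[0,0,1,0,0,0],[0,0,0,0,0,0]],
  ],
)

```text
time: 11.77
position: [532.3, 116.8, 41.6]
orientation: [0.73, 3.055, 0.0]
force: [0.6, 0.3, 3.0]
opening: 0.0
gripper_force: 1.4
```

Request:
play_rows(
  rows=[
    [[0,0,1,0,0,0],[0,0,1,0,0,0],[0,0,0,0,0,0],[0,0,0,0,0,0]],
  ],
)

```text
time: 12.1
position: [532.3, 116.8, 39.7]
orientation: [0.73, 3.056, 0.0]
force: [0.8, -0.4, 2.3]
opening: 0.007
gripper_force: 1.3
```

Request:
play_rows(
  rows=[
    [[0,0,-3,0,0,0],[0,0,-10,0,0,0],[0,0,-25,0,0,0],[0,0,-35,0,0,0],[0,0,-35,0,0,0]],
  ],
)

```text
time: 12.52
position: [530.5, 116.5, 148.4]
orientation: [-0.729, -3.053, 0.002]
force: [0.2, 0.8, -0.2]
opening: 0.001
gripper_force: 0.0
```

Request:
play_rows(
  rows=[
    [[0,0,-30,0,0,0],[0,0,-30,0,0,0],[0,0,-15,0,0,0],[0,0,0,0,0,0],[0,0,0,0,0,0]],
  ],
)

```text
time: 12.93
position: [532.3, 116.8, 224.0]
orientation: [0.729, 3.054, 0.001]
force: [0.4, -0.9, -1.3]
opening: 0.001
gripper_force: 0.0
```

```bash
python3 - <<'E'
from h import *;from station import manip
report(3)
c=manip.camera('side');cv2.imwrite('pics/s3.png',cv2.resize(c['image'][195:350,245:415,::-1],(658,600),interpolation=3))
E
```

```text
t 12.9333 p [532.3 116.8 224. ] F [ 0.4 -0.9 -1.3] op 0.001
[[-0.892, 0.452, 0.002], [0.452, 0.892, 0.0], [-0.002, 0.001, -1.0]]
to peg 3 top, tool axes [ 9.00e-01 -1.00e-01  1.72e+02]
level turn deg [0.07 0.09 0.  ]
```

View pics/s3.png

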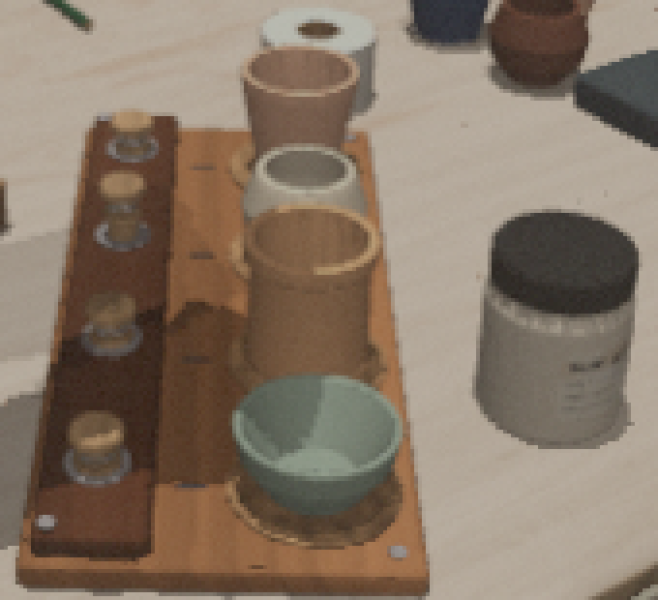

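Pegs 1, 3 and 4 are down (heads at y≈120, 303 and 427), peg 2 is up at (122,183), and nothing has shifted.

```bash
python3 -c "
from station import manip
print(manip.finish_job())"
```

```text
the job is handed in; nothing more can be done
None
```

I pressed the pegs of the bowl, the tapered pot and the collared pot down in that order, left the round-bellied pot's peg up, moved the arm clear above the board, and handed the job in at about 13 s; the hand-in returned no verdict, but the last side picture shows those three pegs down and nothing visibly shifted.

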